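# Find the thread hand of a capped flange fitting

## Task

Stand the flange fitting with the yellow cap, cap still on, between the red stops of the stage plate so that it cannot turn. Its thread may be right- or left-handed: try the cap both ways until it loosens, then lift it off and finish while still holding it in the gripper, right above the fitting (at least 50 mm of air under its head), the fitting left sitting flat between the stops. Leave the blue-capped fitting and the loose wrench, nut and elbow where they are.

Things in the scene. Friction and masses are not known exactly. Their poses are not given: they have to be found in the camera images.
- yellow_cap_mid (a point): Centre of the head of the yellow screw cap: round, ribbed, 50 mm across, 30 mm high, may be gripped at any yaw; white pointer line on top along its +x; z up. The head rests on the fitting's neck: its underside is 18 mm above the fitting's centre, so this point starts 33 mm above that. The cap starts fully tightened, its x along the fitting's x. 0.12 kg; 2 mm of play up and down.
- yellow_cap: The cap; origin at the centre of its head's underside. A stem with a 37 x 10 mm cross bar reaches 19.5 mm below, locked inside the fitting like a coarse thread. Tightening stops it after 5 deg. Loosening (counter-clockwise from above if right-hand, clockwise if left-hand) goes nearly freely to an end stop at about 84 deg; it lifts straight out from 55 to 84 deg relative to the fitting: aim for 70.
- blue_cap_mid (a point): Centre of the head of the blue cap, same shape, on the other fitting. To be left alone.
- fitting_a_mid (a point): Centre of one of the two like steel fittings: square flange 66 x 66 mm, 14 mm thick, round neck 56 mm across on top; 36 mm high in all (this point 18 mm above its underside), 66 mm with its cap; 0.3 to 0.5 kg. x, y along the flange's sides, z up. Both stand flat in the tray, 140 mm apart. Lifted by its cap, a fitting hangs from it and comes along.
- fitting_a: The same fitting, origin under its centre. Either fitting may carry the yellow cap, the other then carries the blue one (changes from start to start: compare positions). One has a right-hand, one a left-hand thread; nothing outside shows which.
- fitting_b_mid (a point): Centre, half-way up, of the other fitting; same description as fitting a.
- fitting_b: The other fitting, origin under its centre.
- nest (a point): Centre of the floor between the four red stops on the fixed aluminium stage plate (150 x 150 mm, 10 mm thick), on its upper face; x, y across opposite stops, z up. The stops leave a square of 72 x 72 mm: 3 mm to spare on each side of a flange set square, at any quarter-turn. Stops 44 mm long, 12 mm high, plus flared lips to about 18 mm. It turns 6 deg at most in them (some 20 if forced).
- tray: Low fixed grey tray 134 x 264 mm with a 4 mm thick black rubber floor and a 10 mm rim, in which both capped fittings stand. Origin under its centre, its y along its length.
- wrench: Loose wrench, 200 mm long, lying flat along y; origin near its middle. Bystander.
- nut: Loose square brass nut, 44 mm wide, 20 mm high; origin under its centre. Bystander.
- elbow: Loose brass elbow, 30 mm block with two stubs; origin under its block. Bystander.
Things that resemble listed ones, but are neither listed nor needed, are in the scene too. What is meant by the yellow_cap is not brown, orange or pink, and is the larger of those in its own colour.

How it is judged:
By the outcome, as a careful person would: the job done as asked, in the order asked, and still so for the second after the job is handed in, while the arm keeps its last pose, push and grip.
It also fails if it takes over 48 s, if anything falls off the work surface, if the arm or the gripper's body presses on something with over 40 N, if the wrist force passes 120 N, or if a joint passes its speed limit or range.

## Robot

A 6-joint arm with a two-finger parallel gripper is mounted at the origin on the work surface. World frame = base frame: x ahead of the robot, y to its left, z up, the work surface at z = 0. Lengths are in m, angles in rad, forces in N, time in s.
With the tool pointing down it reaches from about 0.275 to 0.725 m from the base axis. Payload 15.9 kg.
Tool frame: the origin (TCP) lies on the centre line of the jaws, within the pads' length; the fingertips stand 11 mm ahead of it and the grasp point (between the pads) lies 8 mm behind it; z points along the fingers, x is the direction in which the jaws open and shut, and the axes are right-handed (so a half turn about z gives the same grasp; the last joint's range is limited). The gripper opens to 85 mm and grips with 20 to 120 N. Pads are 22 mm wide; open, the fingers measure 114 mm over their backs; the gripper's body (76 mm by 85 mm) begins 54 mm behind the grasp point. The pads swing forward as they close: fully open they stand 13 mm farther back than shut.
Start: joints at [1.283, 0.213, -0.034, 1.323, 0, 1.571], TCP at [0.142, 0.479, 0.242] pointing down, gripper open.
Joint ranges: [-2.98, 2.98], [-0.74, 1.72], [-1.14, 1.35], [-2.1, 2.04], [-1.57, 1.44], [-3.14, 3.14]. Speed limits (rad/s): [1.89, 1.89, 2.39, 2.57, 3.14, 3.14].

## Interface

Orientations are given as a rotation vector (axis times angle).
In Python, from workcell import manip, cams gives the robot as it stands.
- The arm moves only by the tool send_rows, never from a script. Its argument "targets" is a list of rows, each an object of numbers: "x", "y", "z": the shift along the world's x, y, z in mm; "rx", "ry", "rz": the turn, a rotation vector about the world's x, y, z in degrees; "claw": the opening, from 0 (shut) to 1 (fully open). In form: [{"x": .., "y": .., "z": .., "rx": .., "ry": .., "rz": .., "claw": ..}, ...]. A call has 1 to 12 rows; each row shifts and turns the commanded pose from where the row before left it; what a row does not reach is not made up. A row lasts 1/12 s, in which the tool goes at most 41.7 mm and 7.16 degrees, less where a joint would pass 70% of its speed; a pose out of reach is approached as far as the arm can. A call is refused whole if a number of a shift passes 41.7 or a number of a turn 7.16, either way. A call with a gripper value outside its range is refused whole. The fingers move at their own pace and stop on an object; "force" is the grip in N (left out, the last holds). Time passes only in rows, so rows that do not move let the fingers close. It gives the time, the measured TCP pose, the force and the opening at its end, in the units of the state.
- manip.read_state(): the state, without advancing time (a new reading comes with each control period).
- cams.capture(name): name is "scene" or "top"; returns the picture (420x560x3 uint8, blue, green, red); there is no depth.
- cams.calibration(name): a dict with "fx", "fy", "cx", "cy" (pixels), "R" (3x3) and "t" (3): a world point X has camera coordinates R X + t. Camera axes: x right, y down, z forward; pixel columns grow to the right and rows downward; lengths in m; the calibration is good to about 2 mm. A picture is of the moment at which its call begins. calibration takes no time and is no camera call.
- manip.hand_in(): hands the job in, once; it reports no verdict.
The state is a dict: "time": time; "joint_pos": joint angles; "qd": joint speeds; "joint_efforts": joint torques, N m; "eef_pos": TCP position; "tool_rot": TCP orientation; "ft_force": force on the tool from outside, world axes, zero at the start; "wrist_torque": the same for the moment, N m; "opening": finger opening in m.
Only numpy, scipy, OpenCV 4.12 (cv2) and the standard library are available. Lean on these libraries where they do the work, as an engineer would, in place of code of your own. Each camera call takes 0.05 s, during which the arm holds its last target.

## Working session

There is one attempt and no reset: what is moved stays moved. The work goes in short steps, Python scripts to look and compute and a tool call to move; the robot and the scene stay as the last step left them, time stands still between calls to the robot, and variables do not carry over. Pictures are saved under pics/ and viewed, and the job is handed in when it is done.

Besides the shell and the picture viewer there is one more tool, called after "Call:" as name(argument=value, ...) on one line, values as JSON. send_rows: Moves the arm, as the interface text tells. Its arguments: {"type":"object","properties":{"targets":{"type":"array"},"force":{"type":"number"}},"required":["targets"]}

```bash
mkdir -p pics; ls; python3 - <<'E'
from workcell import manip, cams
import cv2
print(manip.read_state())
for n in ("scene","top"):
    im=cams.capture(n); cv2.imwrite(f"pics/{n}0.png",im)
    print(n,cams.calibration(n))
E
```

```text
pics
{'time': 0.0, 'joint_pos': array([ 1.28300928e+00,  2.13391917e-01, -3.50537456e-02,  1.32350671e+00,
       -6.90025334e-06,  1.57079815e+00]), 'qd': array([ 8.44327786e-04, -5.94300081e-04,  1.90140070e-03, -4.86240377e-04,
       -5.77166283e-05, -3.30328799e-04]), 'joint_efforts': array([ 4.42522141e-03, -6.86161780e+01,  4.87120807e+01,  1.75603473e-02,
        1.92116290e-04,  1.79892572e-05]), 'eef_pos': array([0.14182392, 0.47912042, 0.24180041]), 'tool_rot': array([ 2.51647513e+00,  1.87951440e+00, -1.44809224e-03]), 'ft_force': array([-0.10091077, -1.02095171, -0.31081378]), 'wrist_torque': array([ 0.00161393,  0.02196902, -0.01765031]), 'opening': 0.08534412964328232}
scene {'fx': 515.2894066499767, 'fy': 515.2894066499767, 'cx': 270.7241634666291, 'cy': 207.57170220961189, 'R': array([[ 0.51133578,  0.85933109,  0.00926299],
       [ 0.70625786, -0.41406127, -0.57424133],
       [-0.48962798,  0.3001722 , -0.81863367]]), 't': array([-0.24416687, -0.34490227,  1.3658484 ])}
top {'fx': 399.1842997031962, 'fy': 399.1842997031962, 'cx': 283.3743474712867, 'cy': 207.0787613386487, 'R': array([[ 0.00584232, -0.99997801,  0.00313691],
       [-0.99882029, -0.00598673, -0.04818903],
       [ 0.04820675, -0.00285168, -0.99883331]]), 't': array([-0.06679211,  0.52323324,  0.91425889])}
```

View pics/scene0.png

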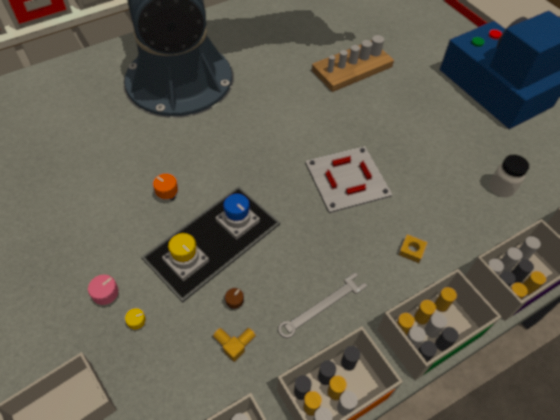

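View pics/top0.png

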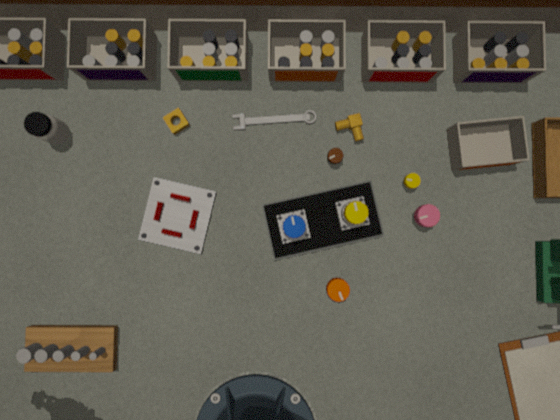

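The scene shows the yellow cap at about (183,247) and the blue cap at (236,208) in the tray, with the stage plate at (347,178). In the top view yellow is at (356,212), blue at (294,227) and the plate at (177,215). I'll enlarge these.

```bash
python3 - <<'E'
import cv2
t=cv2.imread("pics/top0.png"); s=cv2.imread("pics/scene0.png")
def crop(im,x,y,w,h,k,n): cv2.imwrite(n,cv2.resize(im[y:y+h,x:x+w],None,fx=k,fy=k,interpolation=cv2.INTER_CUBIC))
crop(t,260,180,128,80,6,"pics/t_tray.png")
crop(t,130,170,96,90,6,"pics/t_nest.png")
crop(s,140,185,145,115,5,"pics/s_tray.png")
crop(s,300,140,100,80,6,"pics/s_nest.png")
E
```

```text
(no output)
```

View pics/t_tray.png

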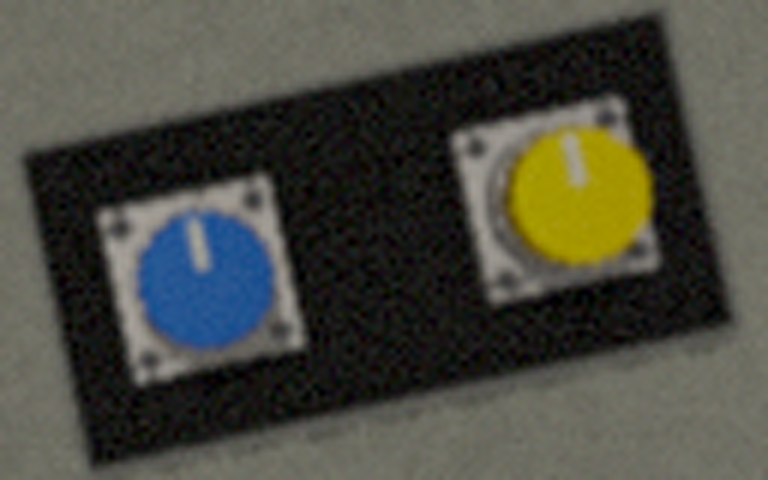

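View pics/t_nest.png

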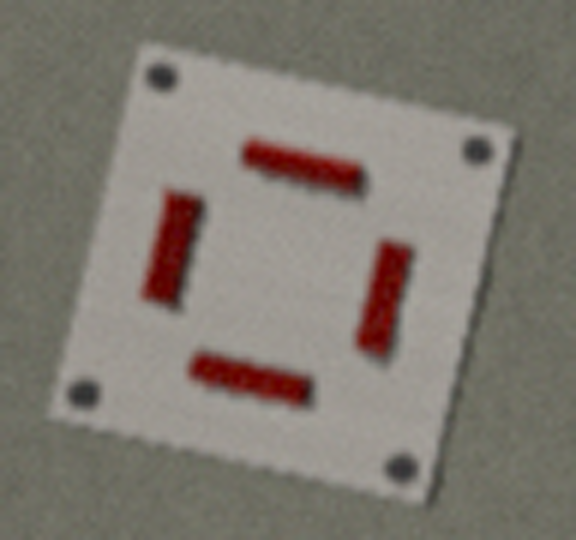

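View pics/s_tray.png

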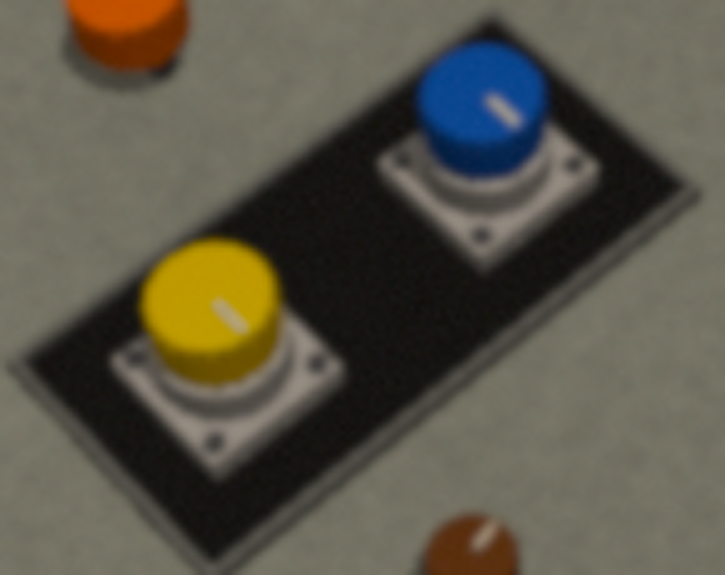

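View pics/s_nest.png

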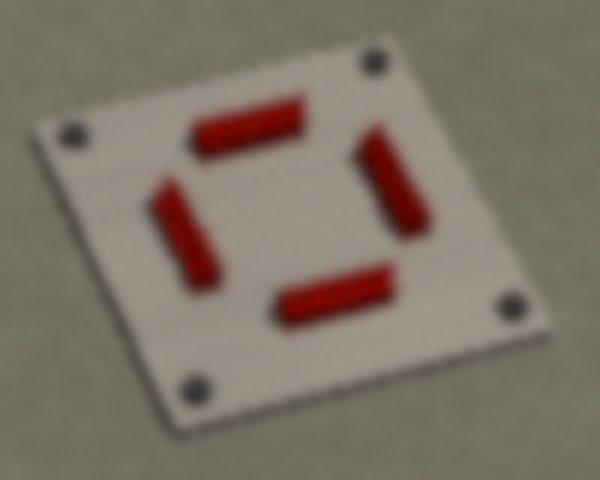

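Corners of the yellow flange, cap and plate are clear in all four crops. I'll fit poses to them from both cameras.

```bash
cat > h.py <<'E'
import numpy as np
from workcell import manip, cams
def unproj(n,uv,z):
    c=cams.calibration(n);R=np.array(c["R"]);t=np.array(c["t"])
    d=R.T@np.array([(uv[0]-c["cx"])/c["fx"],(uv[1]-c["cy"])/c["fy"],1]);o=-R.T@t
    return o+d*(z-o[2])/d[2]
def px(p,off,k): return (np.array(p)+.5)/k-.5+np.array(off)
def sq(n,pts,off,k,z):
    P=np.array([unproj(n,px(p,off,k),z)[:2] for p in pts]);c=P.mean(0)
    a=[np.degrees(np.arctan2(*(P[(i+1)%4]-P[i])[::-1]))%90 for i in range(4)]
    print(n,"c",(c*1000).round(1),"yaw",np.round(a,1),"side",[round(1e3*np.linalg.norm(P[(i+1)%4]-P[i]),1) for i in range(4)])
def pt(n,p,off,k,z): print(n,(unproj(n,px(p,off,k),z)*1000).round(1))
E
python3 - <<'E'
from h import *
T=(260,180);N=(130,170);S=(140,185);M=(300,140)
print("yellow flange");sq("top",[(450,132),(620,95),(662,268),(492,306)],T,6,.018)
print("blue flange");sq("top",[(95,210),(270,175),(306,350),(138,385)],T,6,.018)
sq("scene",[(108,358),(218,478),(345,370),(235,250)],S,5,.018)
for p in [(108,358),(218,478),(345,370)]: pt("scene",p,S,5,.018)
print("cap");pt("top",(581,195),T,6,.069);pt("scene",(210,300),S,5,.070)
print("ptr");pt("top",(570,135),T,6,.07);pt("top",(579,185),T,6,.07)
print("nest");sq("top",[(143,42),(518,128),(430,505),(50,418)],N,6,.01);sq("top",[(162,76),(478,151),(401,468),(84,395)],N,6,.01)
sq("scene",[(35,125),(393,38),(552,330),(175,437)],M,6,.01);sq("scene",[(73,136),(374,62),(512,306),(196,391)],M,6,.01)
E
```

```text
yellow flange
top c [ 510.8 -222.8] yaw [12.6 13.4 12.9 13.6] side [np.float64(67.2), np.float64(68.4), np.float64(67.1), np.float64(68.7)]
blue flange
top c [479.3 -86.8] yaw [11.7 11.8 12.1 14.2] side [np.float64(68.7), np.float64(68.5), np.float64(65.8), np.float64(69.1)]
scene c [ 513.5 -221.8] yaw [12.  15.6 10.4 17.3] side [np.float64(72.6), np.float64(66.7), np.float64(74.8), np.float64(69.0)]
scene [ 487.6 -261.9   18. ]
scene [ 558.6 -246.8   18. ]
scene [ 540.6 -182.5   18. ]
cap
top [ 510.9 -222.9   69. ]
scene [ 515.5 -222.5   70. ]
ptr
top [ 532.7 -218.8   70. ]
top [ 514.5 -222.    70. ]
nest
top c [503.8 183.2] yaw [77.4 77.7 77.5 77.4] side [np.float64(149.9), np.float64(149.5), np.float64(150.8), np.float64(149.8)]
top c [504.  184.7] yaw [77.  77.2 77.4 77.5] side [np.float64(126.5), np.float64(126.0), np.float64(125.9), np.float64(127.0)]
scene c [507.7 184.2] yaw [77.  76.2 78.2 76.3] side [np.float64(150.2), np.float64(149.4), np.float64(150.1), np.float64(152.3)]
scene c [505.  186.1] yaw [77.1 77.3 77.4 77.3] side [np.float64(125.9), np.float64(125.5), np.float64(126.0), np.float64(126.2)]
```

Fits agree to about 1–2 mm: yellow fitting at (511,-223) with yaw about 13°, nest at (504,185) with yaw about -12.6°. So the fitting needs a turn of about -25.7°. For wrist range I'll grip at tool yaw of about 136°, which leaves j6≈0 at the nest. Next I move above the yellow cap.

Call:
send_rows(targets=[{"x": 6,"y": -12,"z": -2,"rz": 1,"claw": 1},{"x": 12,"y": -23.4,"z": -3,"rz": 2},{"x": 12,"y": -23.4,"z": -3,"rz": 2},{"x": 12,"y": -23.4,"z": -3,"rz": 2},{"x": 12,"y": -23.4,"z": -3,"rz": 2},{"x": 12,"y": -23.4,"z": -3,"rz": 2},{"x": 12,"y": -23.4,"z": -3,"rz": 2},{"x": 12,"y": -23.4,"z": -3,"rz": 2},{"x": 12,"y": -23.4,"z": -3,"rz": 2},{"x": 12,"y": -23.4,"z": -3,"rz": 2},{"x": 12,"y": -23.4,"z": -3,"rz": 2},{"x": 12,"y": -23.4,"z": -3,"rz": 2}])

```text
invalid input at $.targets[0]: expected keys x, y, z, rx, ry, rz, claw
```

Call:
send_rows(targets=[{"x": 12,"y": -23.4,"z": -3,"rz": 2},{"x": 12,"y": -23.4,"z": -3,"rz": 2},{"x": 12,"y": -23.4,"z": -3,"rz": 2},{"x": 12,"y": -23.4,"z": -3,"rz": 2},{"x": 12,"y": -23.4,"z": -3,"rz": 2},{"x": 12,"y": -23.4,"z": -3,"rz": 2},{"x": 12,"y": -23.4,"z": -3,"rz": 2},{"x": 12,"y": -23.4,"z": -3,"rz": 2},{"x": 12,"y": -23.4,"z": -3,"rz": 2},{"x": 12,"y": -23.4,"z": -3,"rz": 2},{"x": 12,"y": -23.4,"z": -3,"rz": 2},{"x": 12,"y": -23.4,"z": -3,"rz": 2}])

```text
invalid input at $.targets[0]: expected keys x, y, z, rx, ry, rz, claw
```

Call:
send_rows(targets=[{"x": 6,"y": -12,"z": -2,"rx": 0,"ry": 0,"rz": 1,"claw": 1},{"x": 12,"y": -23.4,"z": -3,"rx": 0,"ry": 0,"rz": 2,"claw": 1},{"x": 12,"y": -23.4,"z": -3,"rx": 0,"ry": 0,"rz": 2,"claw": 1},{"x": 12,"y": -23.4,"z": -3,"rx": 0,"ry": 0,"rz": 2,"claw": 1},{"x": 12,"y": -23.4,"z": -3,"rx": 0,"ry": 0,"rz": 2,"claw": 1},{"x": 12,"y": -23.4,"z": -3,"rx": 0,"ry": 0,"rz": 2,"claw": 1},{"x": 12,"y": -23.4,"z": -3,"rx": 0,"ry": 0,"rz": 2,"claw": 1},{"x": 12,"y": -23.4,"z": -3,"rx": 0,"ry": 0,"rz": 2,"claw": 1},{"x": 12,"y": -23.4,"z": -3,"rx": 0,"ry": 0,"rz": 2,"claw": 1},{"x": 12,"y": -23.4,"z": -3,"rx": 0,"ry": 0,"rz": 2,"claw": 1},{"x": 12,"y": -23.4,"z": -3,"rx": 0,"ry": 0,"rz": 2,"claw": 1},{"x": 12,"y": -23.4,"z": -3,"rx": 0,"ry": 0,"rz": 2,"claw": 1}])

```text
time: 1.1
eef_pos: [0.2801, 0.2088, 0.207]
tool_rot: [-2.089, -2.346, 0.0]
ft_force: [0.3, 0.7, 0.4]
opening: 0.0851
```

Call:
send_rows(targets=[{"x": 12,"y": -23.4,"z": -3,"rx": 0,"ry": 0,"rz": 2,"claw": 1},{"x": 12,"y": -23.4,"z": -3,"rx": 0,"ry": 0,"rz": 2,"claw": 1},{"x": 12,"y": -23.4,"z": -3,"rx": 0,"ry": 0,"rz": 2,"claw": 1},{"x": 12,"y": -23.4,"z": -3,"rx": 0,"ry": 0,"rz": 2,"claw": 1},{"x": 12,"y": -23.4,"z": -3,"rx": 0,"ry": 0,"rz": 2,"claw": 1},{"x": 12,"y": -23.4,"z": -3,"rx": 0,"ry": 0,"rz": 2,"claw": 1},{"x": 12,"y": -23.4,"z": -3,"rx": 0,"ry": 0,"rz": 2,"claw": 1},{"x": 12,"y": -23.4,"z": -3,"rx": 0,"ry": 0,"rz": 2,"claw": 1},{"x": 12,"y": -23.4,"z": -3,"rx": 0,"ry": 0,"rz": 2,"claw": 1},{"x": 12,"y": -23.4,"z": -3,"rx": 0,"ry": 0,"rz": 2,"claw": 1},{"x": 12,"y": -23.4,"z": -3,"rx": 0,"ry": 0,"rz": 2,"claw": 1},{"x": 12,"y": -23.4,"z": -3,"rx": 0,"ry": 0,"rz": 2,"claw": 1}])

```text
time: 2.1
eef_pos: [0.4241, -0.0721, 0.1709]
tool_rot: [-1.556, -2.728, 0.0]
ft_force: [0.5, 0.1, -0.7]
opening: 0.0857
```

```bash
cat >> h.py <<'E'
from scipy.spatial.transform import Rotation as Ro
def st():
    s=manip.read_state();R=Ro.from_rotvec(s["tool_rot"]).as_matrix()
    print("t",round(s["time"],2),"p",(s["eef_pos"]*1e3).round(1),"yaw",np.degrees(np.arctan2(R[1,0],R[0,0])).round(2),"zax",R[:,2].round(3),"F",s["ft_force"].round(1),"M",s["wrist_torque"].round(2),"op",round(s["opening"]*1e3,1),"q",s["joint_pos"].round(2))
E
python3 -c "from h import *;st()"
```

```text
t 2.1 p [424.1 -72.1 170.9] yaw 120.6 zax [-0.  0. -1.] F [ 0.5  0.1 -0.7] M [ 0.06 -0.05  0.  ] op 85.7 q [-0.17  0.1  -0.35  1.12 -0.   -0.7 ]
```

Call:
send_rows(targets=[{"x": 12,"y": -21,"z": -5,"rx": 0,"ry": 0,"rz": 2,"claw": 1},{"x": 12,"y": -21,"z": -5,"rx": 0,"ry": 0,"rz": 2,"claw": 1},{"x": 12,"y": -21,"z": -5,"rx": 0,"ry": 0,"rz": 2,"claw": 1},{"x": 12,"y": -21,"z": -5,"rx": 0,"ry": 0,"rz": 2,"claw": 1},{"x": 12,"y": -21,"z": -5,"rx": 0,"ry": 0,"rz": 2,"claw": 1},{"x": 12,"y": -21,"z": -5,"rx": 0,"ry": 0,"rz": 2,"claw": 1},{"x": 10,"y": -16,"z": -5,"rx": 0,"ry": 0,"rz": 2,"claw": 1},{"x": 5,"y": -9,"z": -5,"rx": 0,"ry": 0,"rz": 1,"claw": 1},{"x": 0,"y": 0,"z": 0,"rx": 0,"ry": 0,"rz": 0,"claw": 1}])

```text
time: 2.85
eef_pos: [0.511, -0.2231, 0.1297]
tool_rot: [-1.189, -2.906, 0.0]
ft_force: [-0.2, 0.1, -0.8]
opening: 0.0852
```

```bash
python3 - <<'E'
from h import *
import cv2
st()
a=cams.capture("top")[150:270,240:400];b=cams.capture("scene")[160:300,100:290]
cv2.imwrite("pics/t1.png",cv2.resize(a,None,fx=4,fy=4,interpolation=2));cv2.imwrite("pics/s1.png",cv2.resize(b,None,fx=4,fy=4,interpolation=2))
E
```

```text
t 2.85 p [ 511.  -223.1  129.7] yaw 135.49 zax [-0.002  0.    -1.   ] F [-0.2  0.1 -0.8] M [-0.05  0.03 -0.03] op 85.2 q [-0.41  0.38 -0.1   1.1  -0.   -1.21]
```

View pics/s1.png

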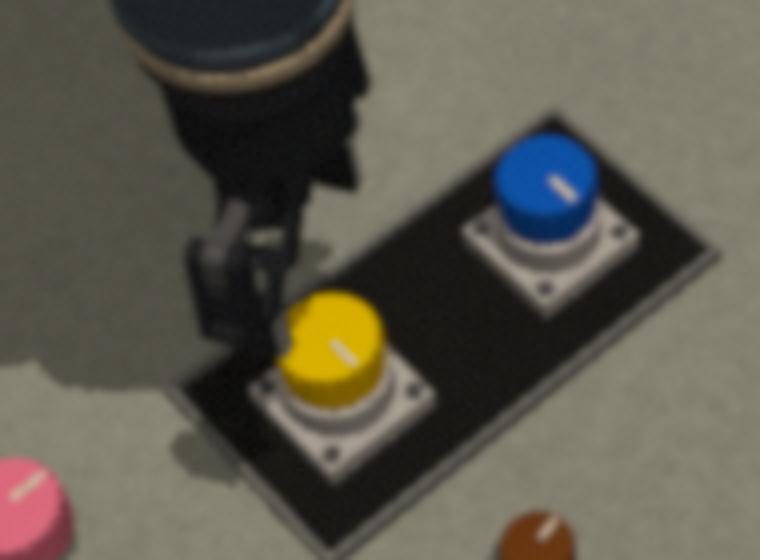

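View pics/t1.png

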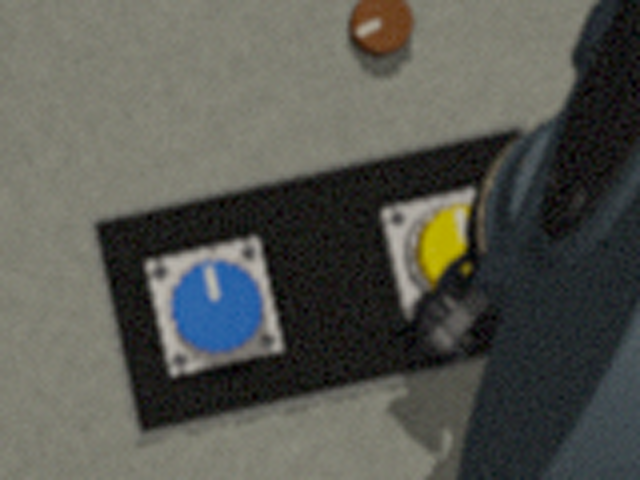

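```bash
python3 - <<'E'
from h import *
def proj(n,X):
    c=cams.calibration(n);p=np.array(c["R"])@np.array(X)+np.array(c["t"]);return np.array([c["fx"]*p[0]/p[2]+c["cx"],c["fy"]*p[1]/p[2]+c["cy"]])
u=np.array([-.713,.701,0])
for s in (-1,0,1): print(s,((proj("scene",np.array([.511,-.223,.13])+s*u*.045)-[100,160]+.5)*4-.5).round())
E
```

```text
-1 [271. 348.]
0 [305. 265.]
1 [338. 187.]
```

In the scene crop the fingers straddle the yellow cap, with the lower tip at about (270,345) as projected. Next: descend to TCP z = 54 mm and grip.

Call:
send_rows(targets=[{"x": 0,"y": 0,"z": -8,"rx": 0,"ry": 0,"rz": 0,"claw": 1},{"x": 0,"y": 0,"z": -14,"rx": 0,"ry": 0,"rz": 0,"claw": 1},{"x": 0,"y": 0,"z": -16,"rx": 0,"ry": 0,"rz": 0,"claw": 1},{"x": 0,"y": 0,"z": -16,"rx": 0,"ry": 0,"rz": 0,"claw": 1},{"x": 0,"y": 0,"z": -12,"rx": 0,"ry": 0,"rz": 0,"claw": 1},{"x": 0,"y": 0,"z": -8,"rx": 0,"ry": 0,"rz": 0,"claw": 1},{"x": 0,"y": 0,"z": -2,"rx": 0,"ry": 0,"rz": 0,"claw": 1},{"x": 0,"y": 0,"z": 0,"rx": 0,"ry": 0,"rz": 0,"claw": 1},{"x": 0,"y": 0,"z": 0,"rx": 0,"ry": 0,"rz": 0,"claw": 0.8},{"x": 0,"y": 0,"z": 0,"rx": 0,"ry": 0,"rz": 0,"claw": 0.7},{"x": 0,"y": 0,"z": 0,"rx": 0,"ry": 0,"rz": 0,"claw": 0.65}], force=30)

```text
time: 3.87
eef_pos: [0.5114, -0.2219, 0.056]
tool_rot: [1.189, 2.907, 0.0]
ft_force: [-0.2, 0.1, -0.6]
opening: 0.0556
```

Call:
send_rows(targets=[{"x": 0,"y": 0,"z": 0,"rx": 0,"ry": 0,"rz": 0,"claw": 0.6},{"x": 0,"y": 0,"z": 0,"rx": 0,"ry": 0,"rz": 0,"claw": 0.55},{"x": 0,"y": 0,"z": 0,"rx": 0,"ry": 0,"rz": 0,"claw": 0.3},{"x": 0,"y": 0,"z": 0,"rx": 0,"ry": 0,"rz": 0,"claw": 0},{"x": 0,"y": 0,"z": 0,"rx": 0,"ry": 0,"rz": 0,"claw": 0},{"x": 0,"y": 0,"z": 0,"rx": 0,"ry": 0,"rz": 0,"claw": 0}], force=40)

```text
time: 4.37
eef_pos: [0.5112, -0.222, 0.056]
tool_rot: [1.189, 2.907, 0.0]
ft_force: [-2.5, -0.0, 8.8]
opening: 0.0489
```

```bash
python3 -c "from h import *;st()"
```

```text
t 4.37 p [ 511.2 -222.    56. ] yaw 135.51 zax [ 0.001 -0.    -1.   ] F [-2.5 -0.   8.8] M [ 0.15  0.46 -0.01] op 48.9 q [-0.41  0.43 -0.22  0.92  0.   -1.2 ]
```

Call:
send_rows(targets=[{"x": 0,"y": 0,"z": 0,"rx": 0,"ry": 0,"rz": 0,"claw": 0},{"x": 0,"y": 0,"z": 1,"rx": 0,"ry": 0,"rz": 0,"claw": 0},{"x": 0,"y": 0,"z": 1,"rx": 0,"ry": 0,"rz": 0,"claw": 0},{"x": 0,"y": 0,"z": 2,"rx": 0,"ry": 0,"rz": 0,"claw": 0},{"x": 0,"y": 0,"z": 4,"rx": 0,"ry": 0,"rz": 0,"claw": 0},{"x": 0,"y": 0,"z": 6,"rx": 0,"ry": 0,"rz": 0,"claw": 0},{"x": 0,"y": 0,"z": 8,"rx": 0,"ry": 0,"rz": 0,"claw": 0},{"x": 0,"y": 0,"z": 10,"rx": 0,"ry": 0,"rz": 0,"claw": 0},{"x": 0,"y": 0,"z": 10,"rx": 0,"ry": 0,"rz": 0,"claw": 0},{"x": 0,"y": 0,"z": 8,"rx": 0,"ry": 0,"rz": 0,"claw": 0},{"x": 0,"y": 0,"z": 4,"rx": 0,"ry": 0,"rz": 0,"claw": 0},{"x": 0,"y": 0,"z": 0,"rx": 0,"ry": 0,"rz": 0,"claw": 0}], force=70)

```text
time: 5.37
eef_pos: [0.5116, -0.2221, 0.1106]
tool_rot: [1.189, 2.906, -0.0]
ft_force: [-0.1, -0.4, -5.0]
opening: 0.0475
```

```bash
python3 - <<'E'
from h import *
import cv2
st()
b=cams.capture("scene")[150:300,100:290]
cv2.imwrite("pics/s2.png",cv2.resize(b,None,fx=4,fy=4,interpolation=2))
E
```

```text
t 5.37 p [ 511.6 -222.1  110.6] yaw 135.51 zax [ 0.002 -0.001 -1.   ] F [-0.1 -0.4 -5. ] M [-0.02  0.01 -0.03] op 47.5 q [-0.41  0.39 -0.14  1.05 -0.   -1.2 ]
```

View pics/s2.png

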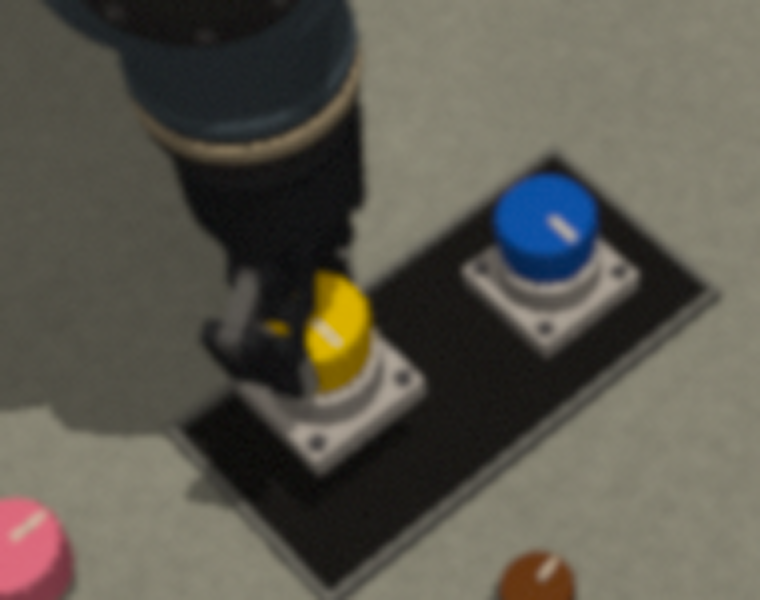

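The fitting hangs from the cap (about 4.7 N) with the pointer line still aligned. I need to clear the blue cap first, so I lift higher, then traverse.

Call:
send_rows(targets=[{"x": 0,"y": 0,"z": 5,"rx": 0,"ry": 0,"rz": 0,"claw": 0},{"x": 0,"y": 0,"z": 10,"rx": 0,"ry": 0,"rz": 0,"claw": 0},{"x": 0,"y": 0,"z": 14,"rx": 0,"ry": 0,"rz": 0,"claw": 0},{"x": 0,"y": 2,"z": 12,"rx": 0,"ry": 0,"rz": 0,"claw": 0},{"x": 0,"y": 5,"z": 6,"rx": 0,"ry": 0,"rz": 0,"claw": 0},{"x": 0,"y": 8,"z": 3,"rx": 0,"ry": 0,"rz": -0.3,"claw": 0},{"x": 0,"y": 12,"z": 0,"rx": 0,"ry": 0,"rz": -0.7,"claw": 0},{"x": 0,"y": 15,"z": 0,"rx": 0,"ry": 0,"rz": -1,"claw": 0},{"x": 0,"y": 16,"z": 0,"rx": 0,"ry": 0,"rz": -1.2,"claw": 0},{"x": 0,"y": 16,"z": 0,"rx": 0,"ry": 0,"rz": -1.2,"claw": 0},{"x": 0,"y": 16,"z": 0,"rx": 0,"ry": 0,"rz": -1.2,"claw": 0},{"x": 0,"y": 16,"z": 0,"rx": 0,"ry": 0,"rz": -1.2,"claw": 0}])

```text
time: 6.42
eef_pos: [0.5104, -0.1143, 0.1589]
tool_rot: [-1.361, -2.831, 0.0]
ft_force: [0.7, 0.6, -5.0]
opening: 0.0478
```

Call:
send_rows(targets=[{"x": -0.5,"y": 16,"z": 0,"rx": 0,"ry": 0,"rz": -1.2,"claw": 0},{"x": -0.5,"y": 16,"z": 0,"rx": 0,"ry": 0,"rz": -1.2,"claw": 0},{"x": -0.5,"y": 16,"z": 0,"rx": 0,"ry": 0,"rz": -1.2,"claw": 0},{"x": -0.5,"y": 16,"z": 0,"rx": 0,"ry": 0,"rz": -1.2,"claw": 0},{"x": -0.5,"y": 16,"z": 0,"rx": 0,"ry": 0,"rz": -1.2,"claw": 0},{"x": -0.5,"y": 16,"z": 0,"rx": 0,"ry": 0,"rz": -1.2,"claw": 0},{"x": -0.5,"y": 16,"z": 0,"rx": 0,"ry": 0,"rz": -1.2,"claw": 0},{"x": -0.5,"y": 16,"z": 0,"rx": 0,"ry": 0,"rz": -1.2,"claw": 0},{"x": -0.5,"y": 16,"z": 0,"rx": 0,"ry": 0,"rz": -1.2,"claw": 0},{"x": -0.5,"y": 16,"z": 0,"rx": 0,"ry": 0,"rz": -1.2,"claw": 0},{"x": -0.5,"y": 16,"z": 0,"rx": 0,"ry": 0,"rz": -1.2,"claw": 0},{"x": -0.5,"y": 16,"z": 0,"rx": 0,"ry": 0,"rz": -1.2,"claw": 0}])

```text
time: 7.42
eef_pos: [0.5042, 0.0775, 0.1589]
tool_rot: [-1.705, -2.638, 0.001]
ft_force: [0.9, -0.4, -5.1]
opening: 0.0477
```

```bash
python3 -c "from h import *;st()"
```

```text
t 7.42 p [504.2  77.5 158.9] yaw 114.26 zax [-0.001 -0.    -1.   ] F [ 0.9 -0.4 -5.1] M [-0.04 -0.05  0.05] op 47.7 q [ 0.15  0.26 -0.18  1.13  0.   -0.27]
```

Call:
send_rows(targets=[{"x": 0,"y": 16,"z": 0,"rx": 0,"ry": 0,"rz": -1.1,"claw": 0},{"x": 0,"y": 16,"z": 0,"rx": 0,"ry": 0,"rz": -1,"claw": 0},{"x": 0,"y": 16,"z": 0,"rx": 0,"ry": 0,"rz": -0.9,"claw": 0},{"x": 0,"y": 15,"z": 0,"rx": 0,"ry": 0,"rz": -0.7,"claw": 0},{"x": 0,"y": 14,"z": 0,"rx": 0,"ry": 0,"rz": -0.5,"claw": 0},{"x": 0,"y": 12,"z": -4,"rx": 0,"ry": 0,"rz": -0.3,"claw": 0},{"x": 0,"y": 9,"z": -8,"rx": 0,"ry": 0,"rz": 0,"claw": 0},{"x": 0,"y": 6,"z": -12,"rx": 0,"ry": 0,"rz": 0,"claw": 0},{"x": 0,"y": 3,"z": -12,"rx": 0,"ry": 0,"rz": 0,"claw": 0},{"x": 0,"y": 0.5,"z": -10,"rx": 0,"ry": 0,"rz": 0,"claw": 0},{"x": 0,"y": 0,"z": -6,"rx": 0,"ry": 0,"rz": 0,"claw": 0},{"x": 0,"y": 0,"z": 0,"rx": 0,"ry": 0,"rz": 0,"claw": 0}])

```text
time: 8.42
eef_pos: [0.5039, 0.1833, 0.1057]
tool_rot: [-1.805, -2.569, 0.003]
ft_force: [-0.4, -1.1, -4.5]
opening: 0.048
```

```bash
python3 - <<'E'
from h import *
import cv2
st()
b=cams.capture("scene")[80:240,280:430]
cv2.imwrite("pics/s3.png",cv2.resize(b,None,fx=4,fy=4,interpolation=2)[:600])
b=cams.capture("top")[160:270,110:260]
cv2.imwrite("pics/t3.png",cv2.resize(b,None,fx=5,fy=5,interpolation=2))
E
```

```text
t 8.42 p [503.9 183.3 105.7] yaw 109.81 zax [-0.002 -0.001 -1.   ] F [-0.4 -1.1 -4.5] M [-0.04  0.03 -0.01] op 48.0 q [ 0.35  0.35 -0.2   1.02 -0.    0.  ]
```

View pics/s3.png

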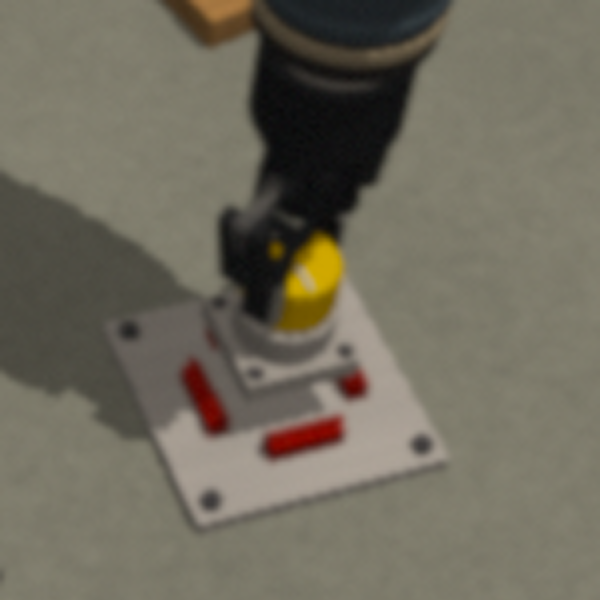

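View pics/t3.png

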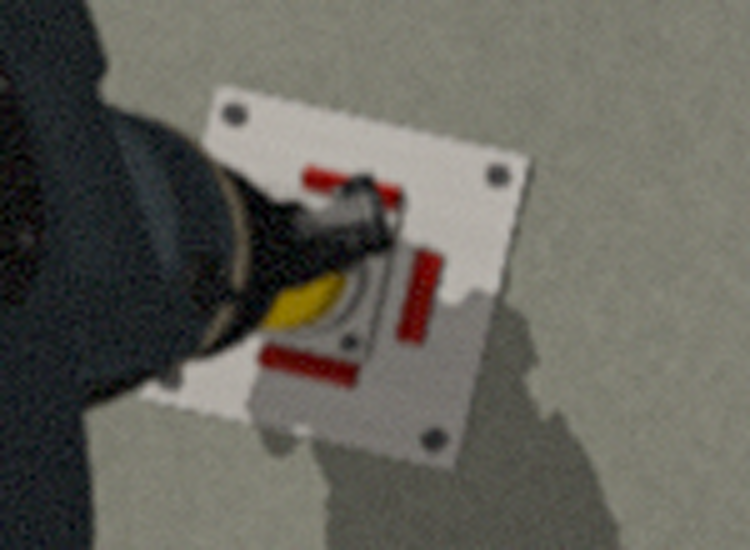

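```bash
python3 - <<'E'
from h import *
S=(280,80);T=(110,160)
for p in [(248,393),(357,362),(205,305)]: pt("scene",p,S,4,.066)
for p in [(367,362),(403,195),(262,340)]: pt("top",p,T,5,.066)
print("expected corners")
a=np.radians(-12.6);R=np.array([[np.cos(a),-np.sin(a)],[np.sin(a),np.cos(a)]])
for c in [(33,33),(33,-33),(-33,33),(-33,-33)]: print((np.array([504.3,185])+R@np.array(c)).round(1))
E
```

```text
scene [535.  139.9  66. ]
scene [547.2 202.7  66. ]
scene [472.9 155.1  66. ]
top [465.3 155.   66. ]
top [538.4 140.5  66. ]
top [474.7 200.9  66. ]
expected corners
[543.7 210. ]
[529.3 145.6]
[479.3 224.4]
[464.9 160. ]
```

```bash
python3 - <<'E'
from h import *
import cv2
b=cams.capture("scene")[135:200,325:385];cv2.imwrite("pics/s4.png",cv2.resize(b,None,fx=9,fy=9,interpolation=2))
b=cams.capture("top")[190:250,150:210];cv2.imwrite("pics/t4.png",cv2.resize(b,None,fx=9,fy=9,interpolation=2))
E
```

```text
(no output)
```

View pics/s4.png

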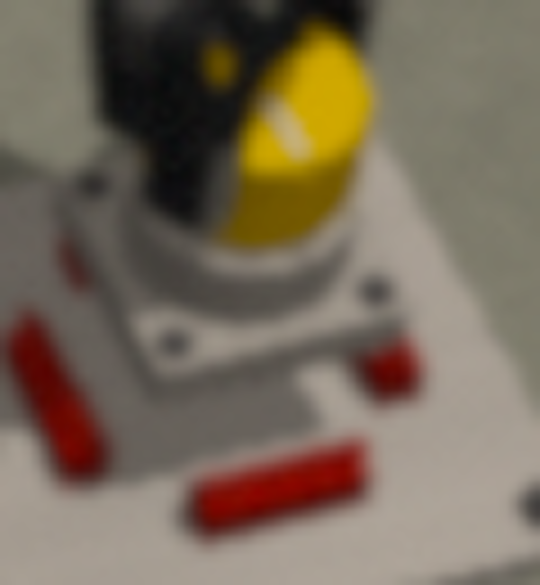

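View pics/t4.png

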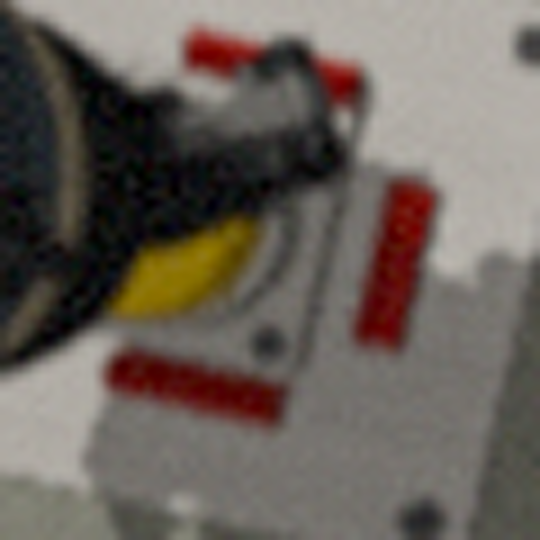

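```bash
cat >> h.py <<'E'
from scipy.optimize import least_squares
def proj(n,X):
    c=cams.calibration(n);p=np.array(c["R"])@np.array(X)+np.array(c["t"]);return np.array([c["fx"]*p[0]/p[2]+c["cx"],c["fy"]*p[1]/p[2]+c["cy"]])
def fit(obs,x0,z=None):
    def f(v):
        r=[];a=np.radians(v[2]);zz=v[3] if z is None else z*1e3
        for n,q,h in obs:
            x=v[0]+np.cos(a)*h[0]-np.sin(a)*h[1];y=v[1]+np.sin(a)*h[0]+np.cos(a)*h[1]
            r+=list(proj(n,np.array([x,y,zz])/1e3)-q)
        return np.array(r)
    s=least_squares(f,x0 if z is None else x0[:3]);print(s.x.round(1),"res",f(s.x).round(1));return s.x
E
python3 - <<'E'
from h import *
T=(260,180);S=(140,185)
sq("top",[(476,148),(607,117),(638,248),(508,280)],T,6,.018)
h=25
init=[("top",px(p,T,6),q) for p,q in zip([(476,148),(607,117),(638,248),(508,280)],[(h,h),(h,-h),(-h,-h),(-h,h)])]
init2=[("scene",px(p,S,5),q) for p,q in zip([(136,357),(214,442),(318,364)],[(-h,-h),(h,-h),(h,h)])]
x0=[511,-223,13,18]
fit(init,x0,.018);fit(init2,x0,.018);fit(init+init2,x0,.018);fit(init+init2,x0)
sc=[("scene",px(p,(325,135),9),q) for p,q in zip([(93,185),(175,343),(376,292)],[(-h,-h),(h,-h),(h,h)])]
tp=[("top",px((268,343),(150,190),9),(-h,-h))]
x0=[504,185,-12,66]
fit(sc,x0,.066);fit(sc+tp,x0,.066);fit(sc+tp,x0)
E
```

```text
top c [ 511.5 -223.2] yaw [13.7 13.1 14.1 13.6] side [np.float64(52.0), np.float64(51.7), np.float64(51.6), np.float64(52.2)]
[ 511.5 -223.2   13.6] res [ 0.5  0.3 -0.4  0.5 -0.4 -0.2  0.3 -0.6]
[ 513.2 -221.6   12.1] res [ 0.6  0.2  0.1 -0.4 -0.7  0.2]
[ 512.2 -222.5   13.2] res [ 0.2 -0.1 -0.6  0.3 -0.7 -0.5 -0.1 -0.9 -0.1  0.4 -0.1 -0.6 -1.3 -0.3]
[ 512.1 -222.5   13.2   17.5] res [ 0.2 -0.  -0.6  0.4 -0.8 -0.4 -0.2 -0.9 -0.1  0.5 -0.1 -0.5 -1.3 -0.2]
[506.7 183.2 -12.6] res [ 0.4  0.4  0.2 -0.2 -0.7 -0.1]
[506.  183.  -12.3] res [ 0.2  0.2  0.1 -0.4 -0.9 -0.3 -0.3 -0.7]
[505.2 183.9 -12.   64. ] res [ 0.2  0.5  0.2 -0.2 -0.9 -0.2 -0.5 -0.4]
```

Relative to the nest the fitting is about 1.4 mm too far in +x and 2.2 mm short in y; yaw is within 0.5°. I'll correct that and descend.

Call:
send_rows(targets=[{"x": -1.4,"y": 2.2,"z": 0,"rx": 0,"ry": 0,"rz": -0.2,"claw": 0},{"x": 0,"y": 0,"z": -4,"rx": 0,"ry": 0,"rz": 0,"claw": 0},{"x": 0,"y": 0,"z": -6,"rx": 0,"ry": 0,"rz": 0,"claw": 0},{"x": 0,"y": 0,"z": -6,"rx": 0,"ry": 0,"rz": 0,"claw": 0},{"x": 0,"y": 0,"z": -5,"rx": 0,"ry": 0,"rz": 0,"claw": 0},{"x": 0,"y": 0,"z": -4,"rx": 0,"ry": 0,"rz": 0,"claw": 0},{"x": 0,"y": 0,"z": -4,"rx": 0,"ry": 0,"rz": 0,"claw": 0},{"x": 0,"y": 0,"z": -3,"rx": 0,"ry": 0,"rz": 0,"claw": 0},{"x": 0,"y": 0,"z": -2,"rx": 0,"ry": 0,"rz": 0,"claw": 0},{"x": 0,"y": 0,"z": 0,"rx": 0,"ry": 0,"rz": 0,"claw": 0}])

```text
time: 9.45
eef_pos: [0.5034, 0.1858, 0.0729]
tool_rot: [-1.811, -2.567, 0.001]
ft_force: [-0.5, -1.3, -4.9]
opening: 0.0482
```

```bash
python3 -c "from h import *;st()"
```

```text
t 9.45 p [503.4 185.8  72.9] yaw 109.61 zax [-0. -0. -1.] F [-0.5 -1.3 -4.9] M [-0.01  0.03  0.03] op 48.2 q [ 0.35  0.38 -0.25  0.94 -0.    0.01]
```

Call:
send_rows(targets=[{"x": 0,"y": 0,"z": -2,"rx": 0,"ry": 0,"rz": 0,"claw": 0},{"x": 0,"y": 0,"z": -2,"rx": 0,"ry": 0,"rz": 0,"claw": 0},{"x": 0,"y": 0,"z": -2,"rx": 0,"ry": 0,"rz": 0,"claw": 0},{"x": 0,"y": 0,"z": -1.5,"rx": 0,"ry": 0,"rz": 0,"claw": 0},{"x": 0,"y": 0,"z": 0,"rx": 0,"ry": 0,"rz": 0,"claw": 0}])

```text
time: 9.87
eef_pos: [0.5033, 0.1858, 0.0654]
tool_rot: [-1.811, -2.567, 0.001]
ft_force: [-0.2, -0.1, -4.3]
opening: 0.0476
```

Call:
send_rows(targets=[{"x": 0,"y": 0,"z": -1,"rx": 0,"ry": 0,"rz": 0,"claw": 0},{"x": 0,"y": 0,"z": -1,"rx": 0,"ry": 0,"rz": 0,"claw": 0},{"x": 0,"y": 0,"z": 0,"rx": 0,"ry": 0,"rz": 0,"claw": 0}])

```text
time: 10.12
eef_pos: [0.5037, 0.186, 0.0639]
tool_rot: [1.811, 2.567, 0.001]
ft_force: [0.1, -0.2, -0.9]
opening: 0.0478
```

```bash
python3 - <<'E'
from h import *
import cv2
st()
b=cams.capture("scene")[140:205,320:385];cv2.imwrite("pics/s5.png",cv2.resize(b,None,fx=9,fy=9,interpolation=2))
b=cams.capture("top")[190:250,150:210];cv2.imwrite("pics/t5.png",cv2.resize(b,None,fx=9,fy=9,interpolation=2))
E
```

```text
t 10.12 p [503.7 186.   63.9] yaw 109.61 zax [ 0.  0. -1.] F [ 0.1 -0.2 -0.9] M [-0.04 -0.04 -0.03] op 47.8 q [ 0.35  0.39 -0.26  0.92  0.    0.01]
```

View pics/s5.png

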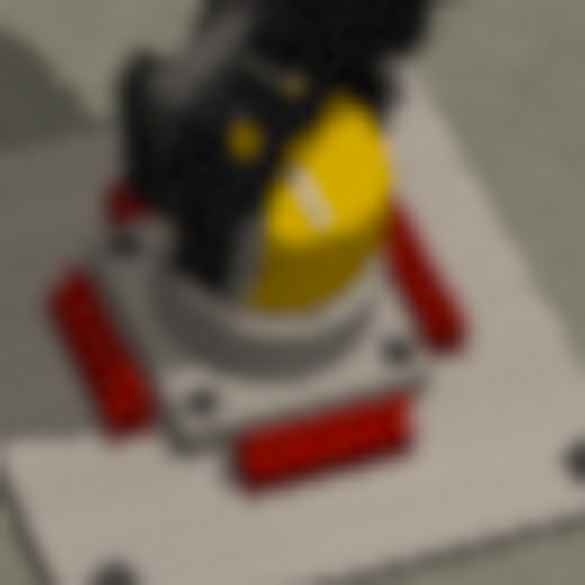

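View pics/t5.png

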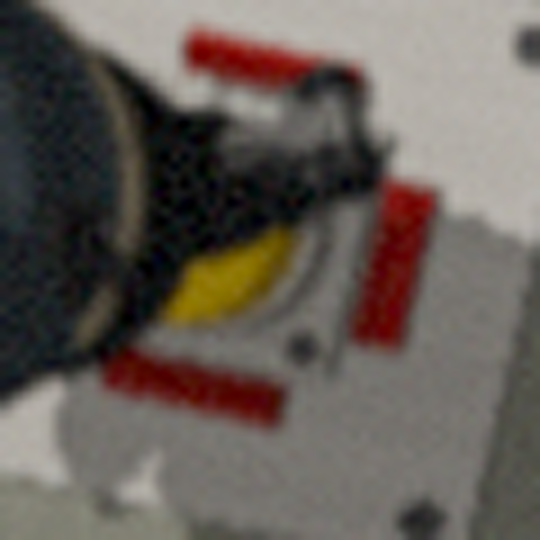

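The fitting is down between the stops: the measured load fell to about the cap's own weight, and its flange sits within all four red stops. I ease to mid-play and probe counter-clockwise in small steps.

Call:
send_rows(targets=[{"x": 0,"y": 0,"z": -0.8,"rx": 0,"ry": 0,"rz": 0,"claw": 0},{"x": 0,"y": 0,"z": 0,"rx": 0,"ry": 0,"rz": 1.5,"claw": 0},{"x": 0,"y": 0,"z": 0,"rx": 0,"ry": 0,"rz": 1.5,"claw": 0},{"x": 0,"y": 0,"z": 0,"rx": 0,"ry": 0,"rz": 1.5,"claw": 0},{"x": 0,"y": 0,"z": 0,"rx": 0,"ry": 0,"rz": 1.5,"claw": 0}], force=40)

```text
time: 10.63
eef_pos: [0.5036, 0.186, 0.0631]
tool_rot: [1.672, 2.66, 0.0]
ft_force: [0.6, -0.8, -1.5]
opening: 0.0477
```

```bash
python3 -c "from h import *;st()"
```

```text
t 10.63 p [503.6 186.   63.1] yaw 115.69 zax [ 0.  0. -1.] F [ 0.6 -0.8 -1.5] M [-0.03 -0.03  0.01] op 47.7 q [ 0.35  0.39 -0.26  0.92  0.   -0.09]
```

Call:
send_rows(targets=[{"x": 0,"y": 0,"z": 0,"rx": 0,"ry": 0,"rz": 1.5,"claw": 0},{"x": 0,"y": 0,"z": 0,"rx": 0,"ry": 0,"rz": 1.5,"claw": 0},{"x": 0,"y": 0,"z": 0,"rx": 0,"ry": 0,"rz": 1.5,"claw": 0}])

```text
time: 10.88
eef_pos: [0.5036, 0.186, 0.0631]
tool_rot: [1.566, 2.723, 0.0]
ft_force: [-1.3, 0.3, -0.6]
opening: 0.0477
```

```bash
python3 -c "from h import *;st()"
```

```text
t 10.88 p [503.6 186.   63.1] yaw 120.18 zax [ 0.  0. -1.] F [-1.3  0.3 -0.6] M [-0.02  0.01 -0.03] op 47.7 q [ 0.35  0.39 -0.26  0.92 -0.   -0.17]
```

Call:
send_rows(targets=[{"x": 0,"y": 0,"z": 0,"rx": 0,"ry": 0,"rz": 1.5,"claw": 0},{"x": 0,"y": 0,"z": 0,"rx": 0,"ry": 0,"rz": 1.5,"claw": 0},{"x": 0,"y": 0,"z": 0,"rx": 0,"ry": 0,"rz": 1.5,"claw": 0}])

```text
time: 11.13
eef_pos: [0.5036, 0.186, 0.0631]
tool_rot: [1.458, 2.782, 0.0]
ft_force: [-0.0, -0.4, -1.2]
opening: 0.0479
```

```bash
python3 - <<'E'
from h import *
import cv2
st()
b=cams.capture("scene")[140:205,320:385];cv2.imwrite("pics/s6.png",cv2.resize(b,None,fx=9,fy=9,interpolation=2))
E
```

```text
t 11.13 p [503.6 186.   63.1] yaw 124.69 zax [ 0.  0. -1.] F [-0.  -0.4 -1.2] M [ 0.01 -0.   -0.03] op 47.9 q [ 0.35  0.39 -0.26  0.92  0.   -0.25]
```

View pics/s6.png

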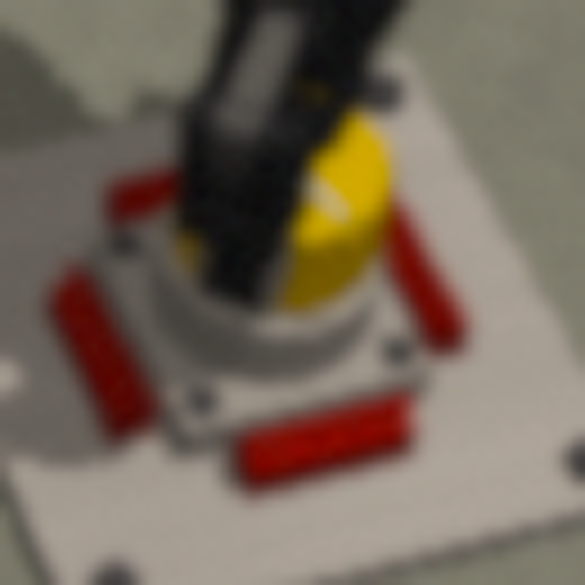

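The flange holes are unmoved at (203,400) and (398,352) while the pointer has turned about 15° with no torque, so counter-clockwise loosens. Next I turn another 55° to reach 70°.

Call:
send_rows(targets=[{"x": 0,"y": 0,"z": 0,"rx": 0,"ry": 0,"rz": 3,"claw": 0},{"x": 0,"y": 0,"z": 0,"rx": 0,"ry": 0,"rz": 3,"claw": 0},{"x": 0,"y": 0,"z": 0,"rx": 0,"ry": 0,"rz": 3,"claw": 0},{"x": 0,"y": 0,"z": 0,"rx": 0,"ry": 0,"rz": 3,"claw": 0},{"x": 0,"y": 0,"z": 0,"rx": 0,"ry": 0,"rz": 3,"claw": 0},{"x": 0,"y": 0,"z": 0,"rx": 0,"ry": 0,"rz": 3,"claw": 0},{"x": 0,"y": 0,"z": 0,"rx": 0,"ry": 0,"rz": 3,"claw": 0},{"x": 0,"y": 0,"z": 0,"rx": 0,"ry": 0,"rz": 3,"claw": 0},{"x": 0,"y": 0,"z": 0,"rx": 0,"ry": 0,"rz": 3,"claw": 0}])

```text
time: 11.93
eef_pos: [0.5036, 0.1859, 0.0631]
tool_rot: [0.767, 3.046, 0.0]
ft_force: [-0.6, 0.7, -1.0]
opening: 0.048
```

```bash
python3 -c "from h import *;st()"
```

```text
t 11.93 p [503.6 185.9  63.1] yaw 151.72 zax [ 0.  0. -1.] F [-0.6  0.7 -1. ] M [0.03 0.01 0.05] op 48.0 q [ 0.35  0.39 -0.26  0.92  0.   -0.72]
```

Call:
send_rows(targets=[{"x": 0,"y": 0,"z": 0,"rx": 0,"ry": 0,"rz": 3,"claw": 0},{"x": 0,"y": 0,"z": 0,"rx": 0,"ry": 0,"rz": 3,"claw": 0},{"x": 0,"y": 0,"z": 0,"rx": 0,"ry": 0,"rz": 3,"claw": 0},{"x": 0,"y": 0,"z": 0,"rx": 0,"ry": 0,"rz": 3,"claw": 0},{"x": 0,"y": 0,"z": 0,"rx": 0,"ry": 0,"rz": 3,"claw": 0},{"x": 0,"y": 0,"z": 0,"rx": 0,"ry": 0,"rz": 3,"claw": 0},{"x": 0,"y": 0,"z": 0,"rx": 0,"ry": 0,"rz": 3,"claw": 0},{"x": 0,"y": 0,"z": 0,"rx": 0,"ry": 0,"rz": 3,"claw": 0},{"x": 0,"y": 0,"z": 0,"rx": 0,"ry": 0,"rz": 3,"claw": 0},{"x": 0,"y": 0,"z": 0,"rx": 0,"ry": 0,"rz": 1,"claw": 0},{"x": 0,"y": 0,"z": 0,"rx": 0,"ry": 0,"rz": 0,"claw": 0}])

```text
time: 12.85
eef_pos: [0.5036, 0.1859, 0.0631]
tool_rot: [0.011, 3.141, 0.0]
ft_force: [-0.5, -1.1, -0.8]
opening: 0.0478
```

```bash
python3 - <<'E'
from h import *
import cv2
st()
b=cams.capture("scene")[140:205,320:385];cv2.imwrite("pics/s7.png",cv2.resize(b,None,fx=9,fy=9,interpolation=2))
E
```

```text
t 12.85 p [503.6 185.9  63.1] yaw 179.59 zax [ 0.  0. -1.] F [-0.5 -1.1 -0.8] M [ 0.01 -0.01  0.  ] op 47.8 q [ 0.35  0.39 -0.26  0.92  0.   -1.21]
```

View pics/s7.png

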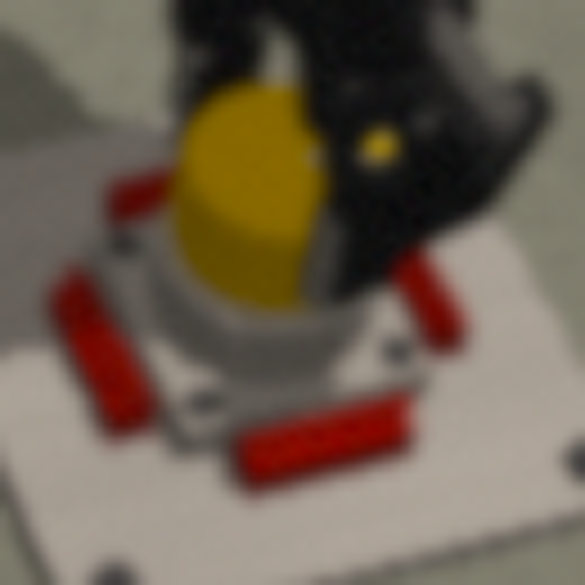

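The fitting is unmoved and the cap has turned 70°. I lift gently by 8 mm and check the force: about -1 N means free, about -5 N means still locked.

Call:
send_rows(targets=[{"x": 0,"y": 0,"z": 1,"rx": 0,"ry": 0,"rz": 0,"claw": 0},{"x": 0,"y": 0,"z": 2,"rx": 0,"ry": 0,"rz": 0,"claw": 0},{"x": 0,"y": 0,"z": 2,"rx": 0,"ry": 0,"rz": 0,"claw": 0},{"x": 0,"y": 0,"z": 1,"rx": 0,"ry": 0,"rz": 0,"claw": 0},{"x": 0,"y": 0,"z": 0,"rx": 0,"ry": 0,"rz": 0,"claw": 0}])

```text
time: 13.32
eef_pos: [0.5037, 0.186, 0.0694]
tool_rot: [0.011, 3.141, 0.0]
ft_force: [0.2, 0.2, -0.4]
opening: 0.0479
```

```bash
python3 -c "from h import *;st()"
```

```text
t 13.32 p [503.7 186.   69.4] yaw 179.59 zax [ 0.001  0.    -1.   ] F [ 0.2  0.2 -0.4] M [-0.02 -0.03  0.03] op 47.9 q [ 0.35  0.38 -0.26  0.93  0.   -1.21]
```

Call:
send_rows(targets=[{"x": 0,"y": 0,"z": 3,"rx": 0,"ry": 0,"rz": 0,"claw": 0},{"x": 0,"y": 0,"z": 5,"rx": 0,"ry": 0,"rz": 0,"claw": 0},{"x": 0,"y": 0,"z": 6,"rx": 0,"ry": 0,"rz": 0,"claw": 0},{"x": 0,"y": 0,"z": 8,"rx": 0,"ry": 0,"rz": 0,"claw": 0},{"x": 0,"y": 0,"z": 10,"rx": 0,"ry": 0,"rz": 0,"claw": 0},{"x": 0,"y": 0,"z": 12,"rx": 0,"ry": 0,"rz": 0,"claw": 0},{"x": 0,"y": 0,"z": 12,"rx": 0,"ry": 0,"rz": 0,"claw": 0},{"x": 0,"y": 0,"z": 10,"rx": 0,"ry": 0,"rz": 0,"claw": 0},{"x": 0,"y": 0,"z": 6,"rx": 0,"ry": 0,"rz": 0,"claw": 0},{"x": 0,"y": 0,"z": 3,"rx": 0,"ry": 0,"rz": 0,"claw": 0},{"x": 0,"y": 0,"z": 0,"rx": 0,"ry": 0,"rz": 0,"claw": 0},{"x": 0,"y": 0,"z": 0,"rx": 0,"ry": 0,"rz": 0,"claw": 0}])

```text
time: 14.32
eef_pos: [0.5034, 0.1859, 0.1437]
tool_rot: [-0.011, -3.141, 0.0]
ft_force: [-0.6, -0.6, -1.5]
opening: 0.048
```

```bash
python3 - <<'E'
from h import *
import cv2
st()
s=cams.capture("scene");b=s[90:220,290:400];cv2.imwrite("pics/s8.png",cv2.resize(b,None,fx=4.5,fy=4.5,interpolation=2))
cv2.imwrite("pics/s8full.png",s)
b=cams.capture("top");cv2.imwrite("pics/t8.png",b)
E
```

```text
t 14.32 p [503.4 185.9 143.7] yaw 179.61 zax [-0. -0. -1.] F [-0.6 -0.6 -1.5] M [-0.03  0.03 -0.03] op 48.0 q [ 0.35  0.33 -0.14  1.11 -0.   -1.21]
```

View pics/s8.png

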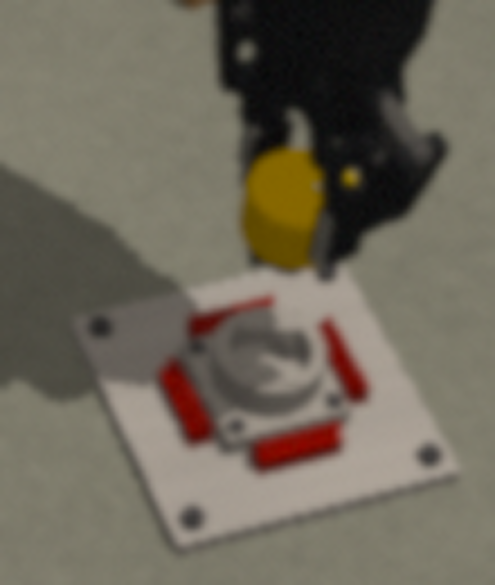

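View pics/t8.png

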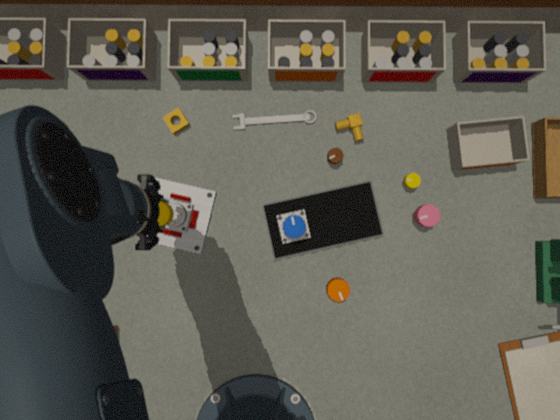

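The cap is in the gripper at about (285,205) in the scene crop. The fitting sits flat and open between the stops at about (265,370). The blue fitting, wrench, nut and elbow are where they started. I'm handing in.

```bash
python3 -c "from h import *;print(manip.hand_in())"
```

```text
the job is handed in; nothing more can be done
None
```

The job is done and was handed in at about 14.4 s; no verdict was reported.

- **Placing:** I carried the yellow-capped fitting by its cap to the stage plate and set it between the red stops. I had to correct its position by about 2.6 mm before lowering it.
- **Loosening:** I tried counter-clockwise first and it loosened. The cap turned 70° with almost no torque while the fitting did not move, so its thread is right-handed. I never needed to try clockwise.
- **Last checks:** The cap is held at 40 N directly above the fitting, with about 80 mm of air under its head. The wrist carried only about 1 N, roughly the cap's own weight. The pictures show the fitting sitting flat between the stops. The blue-capped fitting, wrench, nut and elbow look unmoved by eye, though I did not measure them.
- **Disagreements:** The two cameras differed by 1–2 mm throughout. The tool also sat 2 mm higher than commanded when I gripped the cap, but it caused no trouble.

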